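Load the tape dispenser from the hook rack

ROBOT

A 6-joint arm with a two-finger parallel gripper is mounted at the origin on the work surface. World frame = base frame: x ahead of the robot, y to its left, z up, the work surface at z = 0. Lengths are in m, angles in rad, forces in N, time in s.
With the tool pointing down it reaches from about 0.35 to 0.975 m from the base axis. Payload 17.4 kg.
Tool frame: the origin (TCP) lies midway between the tips of the shut fingers; the grasp point (between the pads) lies 19 mm behind it; z points along the fingers, x is the direction in which the jaws open and shut, and the axes are right-handed (so a half turn about z gives the same grasp; the last joint's range is limited). The gripper opens to 85 mm and grips with 20 to 120 N. Pads are 22 mm wide; open, the fingers measure 114 mm over their backs; the gripper's body (76 mm by 85 mm) begins 54 mm behind the grasp point. The pads swing forward as they close: fully open they stand 13 mm farther back than shut.
Start: joints at [1.114, 0.116, 1.442, -0, 1.584, -0.038], TCP at [0.275, 0.617, 0.231] pointing down, gripper open.
Joint ranges: [-2.83, 2.83], [-0.83, 2.19], [0.07, 2.5], [-1.14, 4.28], [0.01, 3], [-2.97, 2.97]. Speed limits (rad/s): [1.89, 1.89, 2.22, 3.14, 3.14, 3.14].

INTERFACE

Orientations are given as a unit quaternion [w, x, y, z].
In Python, from cell import env gives the robot as it stands.
- The arm moves only by the tool arm_command, never from a script. Its argument "series" is a list of rows, each an object with "slide": the shift along the tool's x, y, z in m, a list of three; "rotation": the turn, a rotation vector about the tool's x, y, z in degrees, a list of three; "grip": the finger opening in m, from 0 to 0.0854. A call has 1 to 8 rows; each row shifts and turns the commanded pose from where the row before left it, along the tool's axes as they then stand; what a row does not reach is not made up. A row lasts 1/10 s, in which the tool goes at most 50 mm and 8.59 degrees, less where a joint would pass 70% of its speed; a pose out of reach is approached as far as the arm can. A call with a gripper value outside its range is refused whole. The fingers move at their own pace and stop on an object; "grip_force" is the grip in N (left out, the last holds). Time passes only in rows, so rows that do not move let the fingers close. It gives the time, the measured TCP pose, the force and the opening at its end, in the units of the state.
- env.read_state(): the state, without advancing time (a new reading comes with each control period).
- env.grab_frame(name): name is "scene" or "top" or "wrist"; returns the picture (480x640x3 uint8, red, green, blue); there is no depth.
- env.camera_params(name): a dict with "camera_matrix" (3x3 intrinsics, pixels), "cam_to_world" (4x4, takes a point from camera to world coordinates); the wrist camera has in their place "T_tool_cam" (4x4, takes a point from camera to tool coordinates, whose origin is the TCP and whose axes are the tool frame's). Camera axes: x right, y down, z forward; pixel columns grow to the right and rows downward; lengths in m; the calibration is good to about 2 mm. A picture is of the moment at which its call begins: read the wrist's pose just before it. camera_params takes no time and is no camera call.
- env.close_job(): hands the job in, once; it reports no verdict.
The state is a dict: "time": time; "joint_positions": joint angles; "qd": joint speeds; "tau": joint torques, N m; "ee_pos": TCP position; "ee_rot": TCP orientation; "contact_force": force on the tool from outside, world axes, zero at the start; "moment": the same for the moment, N m; "finger_gap": finger opening in m.
Only numpy, scipy, OpenCV 4.12 (cv2) and the standard library are available. Lean on these libraries where they do the work, as an engineer would, in place of code of your own. Each camera call takes 0.05 s, during which the arm holds its last target.

TASK

Load the bench tape dispenser: lift the wide roll of packing tape up and off its hook on the rack and hang it on the dispenser's empty spindle, so that its whole width sits between the back plate and the lip at the free end. Do not let the roll drop or touch down on the bench on the way, and leave the narrow roll hanging where it is and the gift box and marker where they lie.

Things in the scene. Friction and masses are not known exactly. Their poses are not given: they have to be found in the camera images.
- wide_roll: The wide roll of tan packing tape, to be loaded: a ring 48 mm wide, 126 mm outside diameter, 76 mm hole (rim 25 mm thick), about 0.42 kg, hanging on one of the two hooks (which one varies), the hook through its hole. Origin at the centre of the ring; its x axis is the ring's axis, along the hook.
- narrow_roll: The narrow roll of the same tape, which stays on the other hook: a ring 25 mm wide, 116 mm outside diameter, 76 mm core hole. Origin at the centre of the ring; x is the ring's axis.
- rack: Fixed steel rack. Origin on the bench below the middle of its two hooks; z up. The hooks point along its -x, at y = -80 and +80 mm: level rods, 10 mm diameter, axis 165 mm up, from a post (face at x = +60 mm, up to 170 mm high) to x = -50 mm, where the tip turns up and out to x = -65 mm, 185 mm high. So a roll comes off by rising 15 to 35 mm, then moving along -x. Base 150 x 270 x 12 mm.
- dispenser: Fixed grey bench tape dispenser. Origin on the bench below the middle of the spindle; z up; the spindle points along its +x, from an upright back plate (face at x = -58 mm, 143 mm high, 70 mm wide) to its free end at x = +62 mm. Roller and cutter blade at y = -105 to -155 mm, up to 92 mm high. Base from x = -90 to +70, y = -160 to +80 mm, 18 mm thick.
- spindle (a point): Middle of the spindle, on its axis, 130 mm above the bench; axes as the dispenser's (x towards the free end). The spindle is a smooth level cylinder, 30 mm diameter, with a lip of 38 mm diameter at x = +57 to +62 mm; the back plate's face is at x = -58 mm. A roll hung on it rests with its centre 23 mm below this point.
- gift_box: White gift box 120 x 180 x 60 mm lying on the bench; not to be moved. Origin at the centre of its underside.
- marker: Yellow marker pen, 143 mm long along its x axis, 18 mm thick, lying on the bench; not to be moved. Origin at its underside near the middle.
There are look-alikes about, which are no part of the job. What is shaped like the wide_roll but black, blue or red is not meant.

How it is judged:
By the outcome, as a careful person would: the job done as asked, in the order asked, and still so for the second after the job is handed in, with the robot touching nothing.
It also fails if it takes over 46 s, if anything falls off the work surface, if the arm or the gripper's body presses on something with over 40 N, if the wrist force passes 120 N, or if a joint passes its speed limit or range.

## Working session

There is one attempt and no reset: what is moved stays moved. The work goes in short steps, Python scripts to look and compute and a tool call to move; the robot and the scene stay as the last step left them, time stands still between calls to the robot, and variables do not carry over. Pictures are saved under pics/ and viewed, and the job is handed in when it is done.

Besides the shell and the picture viewer there is one more tool, called after "Request:" in YAML: its name, and indented under it one key for each argument. arm_command: Moves the arm, as the interface text tells. Its arguments: {"type":"object","properties":{"series":{"type":"array","items":{"type":"object","properties":{"slide":{"type":"array","items":{"type":"number"}},"rotation":{"type":"array","items":{"type":"number"}},"grip":{"type":"number"}}}},"grip_force":{"type":"number"}},"required":["series"]}

```bash
ls; mkdir -p pics; python3 - <<'E'
from cell import env
import cv2
print(env.read_state())
for n in ["scene","top"]:
    im=env.grab_frame(n); cv2.imwrite(f"pics/{n}0.png",im[:,:,::-1]); p=env.camera_params(n); print(n,p)
print(env.camera_params("wrist"))
E
```

```text
pics
{'time': 0.0, 'joint_positions': array([ 1.11420566e+00,  1.16488765e-01,  1.44226804e+00,  9.26634253e-06,
        1.58398426e+00, -3.78224604e-02]), 'qd': array([ 7.69934563e-05,  9.39908830e-04,  4.22898871e-04, -7.02303927e-04,
       -3.60305303e-04,  1.94495455e-03]), 'tau': array([ 3.13375436e-03, -7.31930351e+01, -6.32523179e+01,  1.86726784e-04,
        5.75952174e-03,  1.18312306e-05]), 'ee_pos': array([0.27441607, 0.61649719, 0.23055857]), 'ee_rot': array([ 2.90348638e-04,  8.38640218e-01,  5.44685464e-01, -4.95405361e-04]), 'contact_force': array([ 0.24095463, -0.53609344,  0.29663416]), 'moment': array([-0.00368388,  0.04654627, -0.04154203]), 'finger_gap': 0.08513715091690655}
scene {'camera_matrix': array([[551.03057539,   0.        , 319.87504814],
       [  0.        , 551.03057539, 240.83182896],
       [  0.        ,   0.        ,   1.        ]]), 'cam_to_world': array([[ 0.51632314,  0.52811554, -0.67416941,  1.29099372],
       [ 0.85615327, -0.29965535,  0.42096111, -0.37414382],
       [ 0.02029763, -0.79454431, -0.60686683,  0.78643789],
       [ 0.      
[... 313 characters left out ...]
986008, -0.0080111 ,  0.01468473,  0.10005892],
       [-0.01295367, -0.18463662, -0.98272149,  1.1846224 ],
       [ 0.        ,  0.        ,  0.        ,  1.        ]])}
{'camera_matrix': array([[336.83893596,   0.        , 317.77282433],
       [  0.        , 336.83893596, 240.52497149],
       [  0.        ,   0.        ,   1.        ]]), 'T_tool_cam': array([[ 9.99999951e-01, -2.01662024e-04, -2.37616565e-04,
         9.22821826e-04],
       [ 2.58993443e-04,  9.61821074e-01,  2.73678924e-01,
        -6.98190750e-02],
       [ 1.73353974e-04, -2.73678973e-01,  9.61821080e-01,
        -1.42904607e-01],
       [ 0.00000000e+00,  0.00000000e+00,  0.00000000e+00,
         1.00000000e+00]])}
```

View pics/scene0.png

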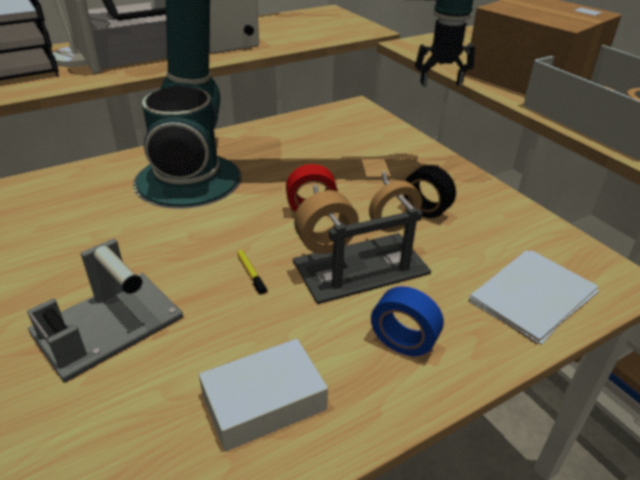

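View pics/top0.png

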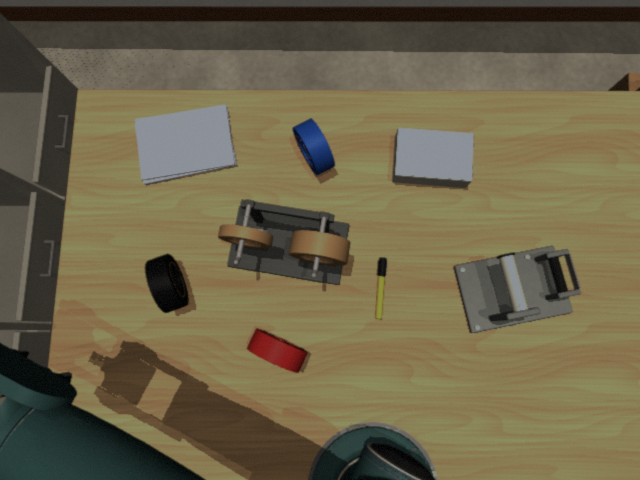

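The top view shows the wide roll hanging on the right-hand hook at about (320,248), with the hooks pointing down the picture towards the robot. The narrow roll is at (245,235). The dispenser is at about (515,290), with its spindle free end at (507,255) and its back plate at about (517,315). I'll zoom in to get corners.

```bash
cat > h.py <<'E'
import numpy as np, cv2
from cell import env
def ray(n,uv,st=None):
    p=env.camera_params(n); K=p["camera_matrix"]
    if n=="wrist":
        from scipy.spatial.transform import Rotation as R
        T=np.eye(4); q=st["ee_rot"]; T[:3,:3]=R.from_quat([q[1],q[2],q[3],q[0]]).as_matrix(); T[:3,3]=st["ee_pos"]
        T=T@p["T_tool_cam"]
    else: T=p["cam_to_world"]
    d=T[:3,:3]@np.linalg.solve(K,[uv[0],uv[1],1.]); return T[:3,3],d
def onz(n,uv,z,st=None):
    o,d=ray(n,uv,st); return o+d*(z-o[2])/d[2]
def proj(n,P,st=None):
    p=env.camera_params(n); K=p["camera_matrix"]
    if n=="wrist":
        from scipy.spatial.transform import Rotation as R
        T=np.eye(4); q=st["ee_rot"]; T[:3,:3]=R.from_quat([q[1],q[2],q[3],q[0]]).as_matrix(); T[:3,3]=st["ee_pos"]
        T=T@p["T_tool_cam"]
    else: T=p["cam_to_world"]
    c=T[:3,:3].T@(np.array(P)-T[:3,3]); u=K@c; return u[:2]/u[2]
E
python3 - <<'E'
import cv2
im=cv2.imread("pics/top0.png")
cv2.imwrite("pics/c1.png",cv2.resize(im[190:295,210:360],None,fx=5,fy=5,interpolation=cv2.INTER_CUBIC))
cv2.imwrite("pics/c2.png",cv2.resize(im[235:345,440:590],None,fx=5,fy=5,interpolation=cv2.INTER_CUBIC))
E
```

```text
(no output)
```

View pics/c1.png

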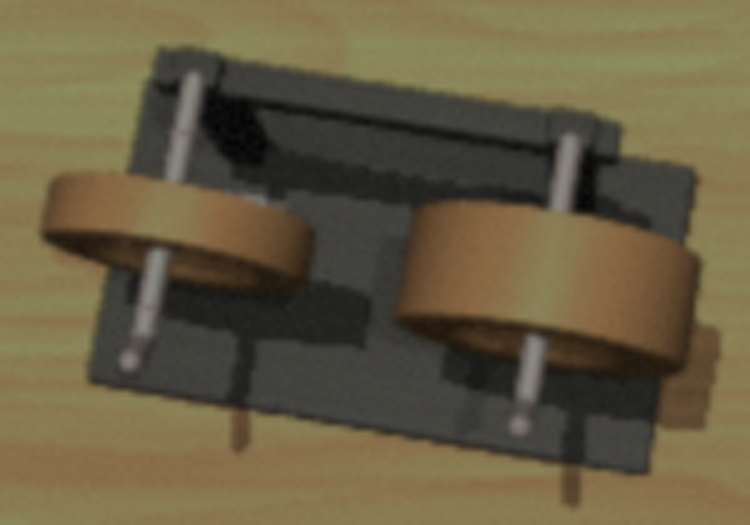

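View pics/c2.png

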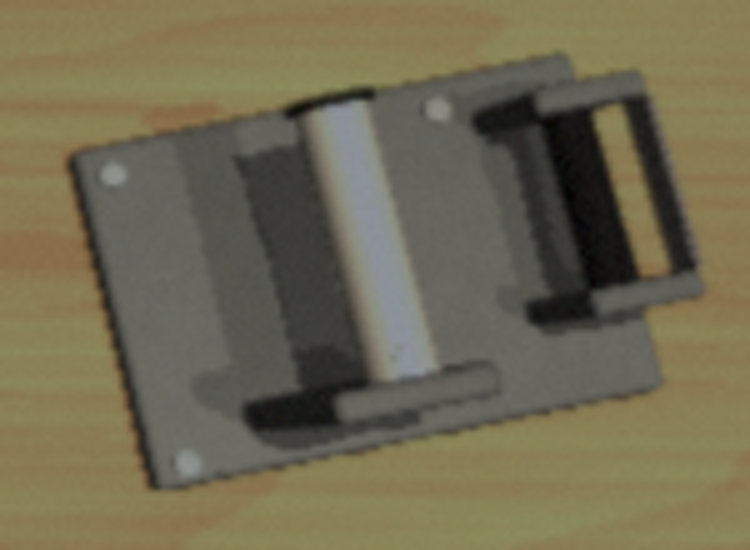

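```bash
python3 - <<'E'
from h import *
def c1(x,y): return (210+(x+.5)/5-.5,190+(y+.5)/5-.5)
def c2(x,y): return (440+(x+.5)/5-.5,235+(y+.5)/5-.5)
R=lambda a:np.array([[np.cos(a),-np.sin(a)],[np.sin(a),np.cos(a)]])
def fit(pairs):
    A=np.array([p[0] for p in pairs],float);B=np.array([p[1][:2] for p in pairs])
    a0=A.mean(0);b0=B.mean(0);H=(A-a0).T@(B-b0);an=np.arctan2(H[0,1]-H[1,0],H[0,0]+H[1,1])
    t=b0-R(an)@a0; res=(B-(A@R(an).T+t))*1000
    print("origin",t.round(4),"yaw",np.degrees(an).round(2),"res mm\n",res.round(1)); return t,an
t,a=fit([((-.063,.08),onz("top",c1(130,360),.182)),((-.063,-.08),onz("top",c1(519,425),.182)),
 ((.06,.08),onz("top",c1(192,73),.17)),((.06,-.08),onz("top",c1(570,135),.17)),
 ((-.075,.135),onz("top",c1(90,380),.012)),((-.075,-.135),onz("top",c1(648,472),.012)),((.075,-.135),onz("top",c1(693,168),.012))])
for nm,uv in [("back",(562,212)),("front",(533,335))]:
    P=onz("top",c1(*uv),.195)[:2]; print(nm,P,R(a).T@(P-t))
t,a=fit([((.07,.08),onz("top",c2(72,157),.018)),((-.09,.08),onz("top",c2(153,487),.018)),((-.09,-.16),onz("top",c2(662,382),.018)),((.07,-.16),onz("top",c2(567,55),.018)),
 ((.0595,0),onz("top",c2(337,96),.149)),((-.058,.035),onz("top",c2(337,395),.143)),((-.058,-.035),onz("top",c2(497,365),.143))])
print("spindle",t)
E
```

```text
origin [0.537 0.197] yaw -8.15 res mm
 [[-6.   1.7]
 [-8.3  2.4]
 [-5.   0.4]
 [-7.7  0.6]
 [11.7 -4.3]
 [ 9.  -0.6]
 [ 6.1 -0.3]]
back [0.53976554 0.11255923] [ 0.01471151 -0.08316527]
front [0.48964033 0.12362125] [-0.03647535 -0.07931674]
origin [ 0.4471 -0.286 ] yaw 12.16 res mm
 [[-2.  -1.2]
 [ 3.3  1.5]
 [ 2.5  1.8]
 [-2.3  0. ]
 [ 0.6  1.5]
 [-0.  -3. ]
 [-1.9 -0.6]]
spindle [ 0.44705458 -0.28598013]
```

```bash
python3 - <<'E'
from h import *
def c1(x,y): return (210+(x+.5)/5-.5,190+(y+.5)/5-.5)
for nm,uv,z in [("tipL",(130,360),.182),("tipR",(519,425),.182),("rootL",(192,73),.17),("rootR",(570,135),.17),("b",(90,380),.012),("b",(648,472),.012),("b",(693,168),.012)]:
    print(nm,onz("top",c1(*uv),z).round(4))
im=cv2.imread("pics/scene0.png")
cv2.imwrite("pics/c3.png",cv2.resize(im[150:310,270:470],None,fx=4,fy=3.7,interpolation=cv2.INTER_CUBIC))
im=cv2.imread("pics/scene0.png")
cv2.imwrite("pics/c4.png",cv2.resize(im[230:380,20:195],None,fx=4,fy=4,interpolation=cv2.INTER_CUBIC))
E
```

```text
tipL [0.48   0.2868 0.182 ]
tipR [0.455  0.1291 0.182 ]
rootL [0.6027 0.2681 0.17  ]
rootR [0.5774 0.1099 0.17  ]
b [0.4936 0.3369 0.012 ]
b [0.4526 0.0734 0.012 ]
b [0.5982 0.0524 0.012 ]
```

View pics/c3.png

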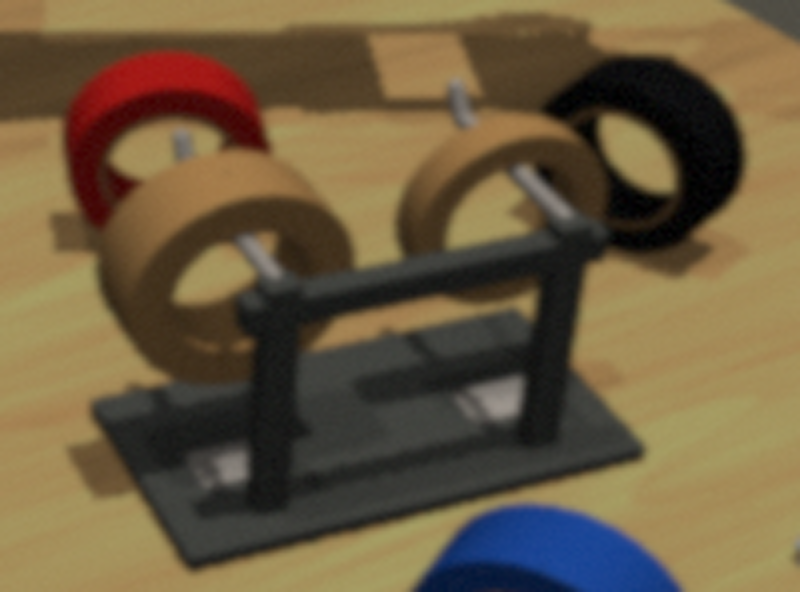

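View pics/c4.png

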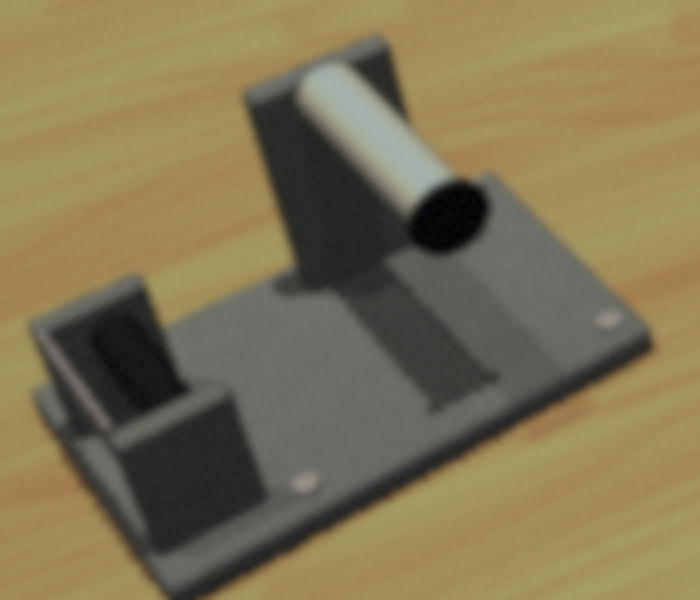

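The hooks alone fit cleanly, which puts the rack origin at about (0.530,0.198) with yaw −9°. The base is just not centred on that origin. The wide roll is near (0.515,0.118). Next I'll plan the move to above it.

```bash
cat > plan.py <<'E'
from h import *
from scipy.spatial.transform import Rotation as Ro
import sys
def pose():
    s=env.read_state(); q=s["ee_rot"]; return s,Ro.from_quat([q[1],q[2],q[3],q[0]]),s["ee_pos"]
def rows(target,yawdeg,n,p0=None,R0=None,prof=None):
    s,R,p=pose()
    if p0 is not None: p=np.array(p0)
    if R0 is not None: R=R0
    c,si=np.cos(np.radians(yawdeg)),np.sin(np.radians(yawdeg))
    Rt=Ro.from_matrix(np.array([[c,si,0],[si,-c,0],[0,0,-1.]]))
    rv=(R.inv()*Rt).as_rotvec(degrees=True)/n; d=(np.array(target)-p)/n
    for i in range(n):
        print((R.inv().apply(d)).round(4).tolist(), rv.round(2).tolist()); R=R*Ro.from_rotvec(rv,degrees=True); p=p+d
    return p,R
E
python3 - <<'E'
from plan import *
p,R=rows([.30,.58,.32],63,4)
print()
p,R=rows([.515,.118,.32],-9,16,p,R)
E
```

```text
[-0.0058, 0.0095, -0.0223] [-0.0, 0.02, 0.75]
[-0.0056, 0.0096, -0.0223] [-0.0, 0.02, 0.75]
[-0.0055, 0.0097, -0.0223] [-0.0, 0.02, 0.75]
[-0.0054, 0.0098, -0.0223] [-0.0, 0.02, 0.75]

[-0.0196, 0.0251, 0.0] [0.0, 0.0, 4.5]
[-0.0176, 0.0265, 0.0] [0.0, 0.0, 4.5]
[-0.0155, 0.0278, 0.0] [0.0, 0.0, 4.5]
[-0.0132, 0.029, 0.0] [0.0, 0.0, 4.5]
[-0.0109, 0.0299, 0.0] [0.0, 0.0, 4.5]
[-0.0085, 0.0307, 0.0] [0.0, 0.0, 4.5]
[-0.0061, 0.0313, 0.0] [0.0, 0.0, 4.5]
[-0.0036, 0.0316, 0.0] [0.0, 0.0, 4.5]
[-0.0011, 0.0318, 0.0] [0.0, 0.0, 4.5]
[0.0014, 0.0318, 0.0] [0.0, 0.0, 4.5]
[0.0039, 0.0316, -0.0] [0.0, 0.0, 4.5]
[0.0063, 0.0312, -0.0] [0.0, 0.0, 4.5]
[0.0088, 0.0306, -0.0] [0.0, 0.0, 4.5]
[0.0111, 0.0298, -0.0] [0.0, 0.0, 4.5]
[0.0134, 0.0289, -0.0] [0.0, 0.0, 4.5]
[0.0157, 0.0277, -0.0] [0.0, 0.0, 4.5]
```

Request:
arm_command:
  series:
    - {"slide": [-0.006, 0.0095, -0.0223], "rotation": [0, 0, 0.75], "grip": 0.066}
    - {"slide": [-0.006, 0.0095, -0.0223], "rotation": [0, 0, 0.75], "grip": 0.066}
    - {"slide": [-0.0055, 0.0095, -0.0223], "rotation": [0, 0, 0.75], "grip": 0.066}
    - {"slide": [-0.0055, 0.01, -0.0223], "rotation": [0, 0, 0.75], "grip": 0.066}
    - {"slide": [-0.0195, 0.025, 0], "rotation": [0, 0, 4.5], "grip": 0.066}
    - {"slide": [-0.0175, 0.0265, 0], "rotation": [0, 0, 4.5], "grip": 0.066}
    - {"slide": [-0.0155, 0.028, 0], "rotation": [0, 0, 4.5], "grip": 0.066}
    - {"slide": [-0.013, 0.029, 0], "rotation": [0, 0, 4.5], "grip": 0.066}

```text
time: 0.9
ee_pos: [0.3539, 0.4631, 0.3201]
ee_rot: [0.0, 0.924, 0.381, -0.0]
contact_force: [0.6, -0.8, 0.9]
finger_gap: 0.066
```

Request:
arm_command:
  series:
    - {"slide": [-0.011, 0.03, 0], "rotation": [0, 0, 4.5], "grip": 0.066}
    - {"slide": [-0.0085, 0.0305, 0], "rotation": [0, 0, 4.5], "grip": 0.066}
    - {"slide": [-0.006, 0.0315, 0], "rotation": [0, 0, 4.5], "grip": 0.066}
    - {"slide": [-0.0035, 0.0315, 0], "rotation": [0, 0, 4.5], "grip": 0.066}
    - {"slide": [-0.001, 0.032, 0], "rotation": [0, 0, 4.5], "grip": 0.066}
    - {"slide": [0.0015, 0.032, 0], "rotation": [0, 0, 4.5], "grip": 0.066}
    - {"slide": [0.004, 0.0315, 0], "rotation": [0, 0, 4.5], "grip": 0.066}
    - {"slide": [0.0065, 0.031, 0], "rotation": [0, 0, 4.5], "grip": 0.066}

```text
time: 1.7
ee_pos: [0.4622, 0.2323, 0.3203]
ee_rot: [0.0, 0.997, 0.077, -0.0]
contact_force: [0.5, 0.5, -0.0]
finger_gap: 0.0663
```

Request:
arm_command:
  series:
    - {"slide": [0.009, 0.0305, 0], "rotation": [0, 0, 4.5], "grip": 0.066}
    - {"slide": [0.011, 0.03, 0], "rotation": [0, 0, 4.5], "grip": 0.066}
    - {"slide": [0.0135, 0.029, 0], "rotation": [0, 0, 4.5], "grip": 0.066}
    - {"slide": [0.0155, 0.0275, 0], "rotation": [0, 0, 4.5], "grip": 0.066}
    - {"slide": [0, 0, 0], "grip": 0.066}
    - {"slide": [0, 0, 0], "grip": 0.066}

```text
validation failed for argument at $.se...
```

```bash
python3 - <<'E'
from plan import *
s=env.read_state(); im=env.grab_frame("wrist"); cv2.imwrite("pics/w1.png",im[:,:,::-1])
im=env.grab_frame("scene"); cv2.imwrite("pics/s1.png",im[:,:,::-1])
print(s["time"],s["ee_pos"],s["ee_rot"],s["finger_gap"],s["contact_force"],s["joint_positions"])
E
```

```text
1.7 [0.46220411 0.23229998 0.32029573] [ 5.66041342e-05  9.97039595e-01  7.68897089e-02 -1.20829303e-04] 0.06631250902097743 [ 0.53999158  0.54133405 -0.01696236] [ 4.16418905e-01 -2.37929378e-01  1.63723935e+00 -2.66752807e-05
  1.74254824e+00  2.62483001e-01]
```

View pics/w1.png

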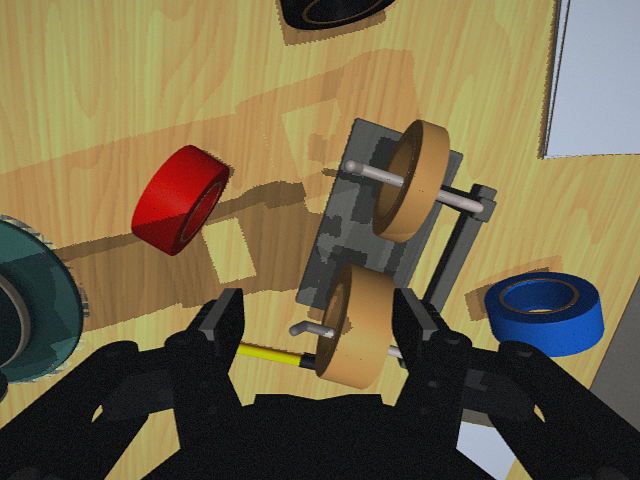

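The third call was refused because it needs a rotation in every row. The wrist view shows the wide roll at about (360,325) and its hook tip at (297,330). I'll carry on.

Request:
arm_command:
  series:
    - {"slide": [0.009, 0.0305, 0], "rotation": [0, 0, 4.5], "grip": 0.066}
    - {"slide": [0.011, 0.03, 0], "rotation": [0, 0, 4.5], "grip": 0.066}
    - {"slide": [0.0135, 0.029, 0], "rotation": [0, 0, 4.5], "grip": 0.066}
    - {"slide": [0.0155, 0.0275, 0], "rotation": [0, 0, 4.5], "grip": 0.066}
    - {"slide": [0, 0, 0], "rotation": [0, 0, 0], "grip": 0.066}
    - {"slide": [0, 0, 0], "rotation": [0, 0, 0], "grip": 0.066}

```text
time: 2.4
ee_pos: [0.5157, 0.1182, 0.3202]
ee_rot: [-0.0, 0.997, -0.078, -0.0]
contact_force: [0.5, 0.3, -0.5]
finger_gap: 0.0662
```

```bash
python3 - <<'E'
from plan import *
s=env.read_state(); im=env.grab_frame("wrist"); cv2.imwrite("pics/w2.png",im[:,:,::-1])
print(s["time"],s["ee_pos"],s["ee_rot"],s["finger_gap"],s["contact_force"],s["joint_positions"])
import pickle; pickle.dump(s,open("s2.pkl","wb"))
E
```

```text
2.4 [0.51570401 0.11823137 0.32017447] [-6.09457963e-05  9.96931136e-01 -7.82827569e-02 -3.39930706e-04] 0.06618133736187828 [ 0.47665948  0.26655782 -0.46244372] [ 1.76993392e-01 -2.11615696e-01  1.61543234e+00  2.93782188e-04
  1.73840303e+00  3.33768187e-01]
```

View pics/w2.png

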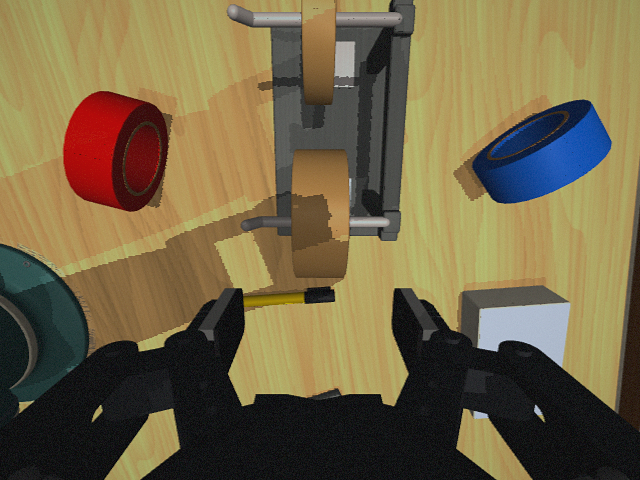

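```bash
python3 - <<'E'
from plan import *
import pickle; s=pickle.load(open("s2.pkl","rb")); im=cv2.imread("pics/w2.png")
hsv=cv2.cvtColor(im,cv2.COLOR_BGR2HSV)
P=[]
for uv in [(292,222),(349.5,222),(292,200),(349.5,200)]:
    p=onz("wrist",uv,.195,s); q=s["ee_rot"]; Rr=Ro.from_quat([q[1],q[2],q[3],q[0]]); print(p.round(4),Rr.inv().apply(p-s["ee_pos"]).round(4))
for uv,z in [((232,12),.182),((247,226),.182),((400,18),.17),((385,222),.17)]:
    p=onz("wrist",uv,z,s); print(p.round(4),Rr.inv().apply(p-s["ee_pos"]).round(4))
E
```

```text
[0.4962 0.1312 0.195 ] [-0.0212 -0.0098  0.1252]
[0.5425 0.1239 0.195 ] [ 0.0257 -0.0098  0.1252]
[0.4994 0.1489 0.195 ] [-0.0208 -0.0278  0.1252]
[0.5448 0.1418 0.195 ] [ 0.0252 -0.0278  0.1252]
[0.4793 0.2892 0.182 ] [-0.0625 -0.1632  0.1382]
[0.456 0.131 0.182] [-0.0609 -0.0033  0.1382]
[0.6028 0.2696 0.17  ] [ 0.0625 -0.1631  0.1501]
[0.5752 0.113  0.17  ] [ 0.0597 -0.0041  0.1501]
```

The roll centre sits +2 mm in tool x and −3 mm in tool y from the TCP, with the axes aligned. I'll descend to z of about 0.170.

Request:
arm_command:
  series:
    - {"slide": [0.002, -0.003, 0.025], "rotation": [0, 0, 0], "grip": 0.066}
    - {"slide": [0, 0, 0.025], "rotation": [0, 0, 0], "grip": 0.066}
    - {"slide": [0, 0, 0.025], "rotation": [0, 0, 0], "grip": 0.066}
    - {"slide": [0, 0, 0.02], "rotation": [0, 0, 0], "grip": 0.066}
    - {"slide": [0, 0, 0.01], "rotation": [0, 0, 0], "grip": 0.066}
    - {"slide": [0, 0, 0], "rotation": [0, 0, 0], "grip": 0.066}

```text
time: 3.05
ee_pos: [0.5175, 0.1215, 0.2145]
ee_rot: [0.0, 0.997, -0.078, -0.001]
contact_force: [-0.2, 0.5, 0.3]
finger_gap: 0.0661
```

```bash
python3 - <<'E'
from plan import *
s=env.read_state(); im=env.grab_frame("wrist"); cv2.imwrite("pics/w3.png",im[:,:,::-1])
im=env.grab_frame("scene"); cv2.imwrite("pics/s3.png",cv2.resize(im[100:310,220:500,::-1],None,fx=2.8,fy=2.8))
print(s["time"],s["ee_pos"],s["contact_force"])
E
```

```text
3.05 [0.51754132 0.12154958 0.21451867] [-0.19608918  0.45435917  0.25903569]
```

View pics/w3.png

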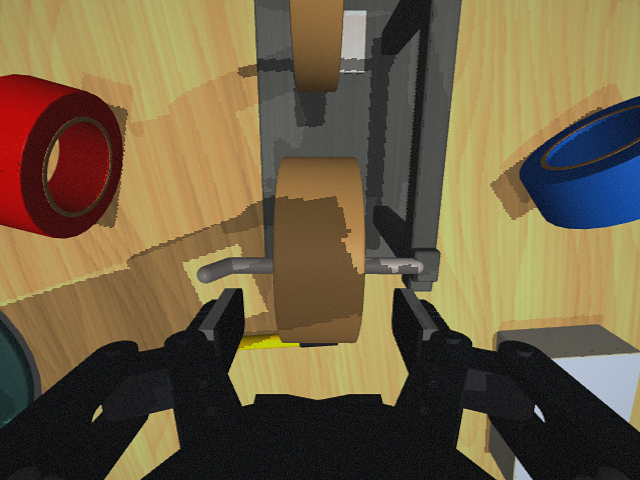

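View pics/s3.png

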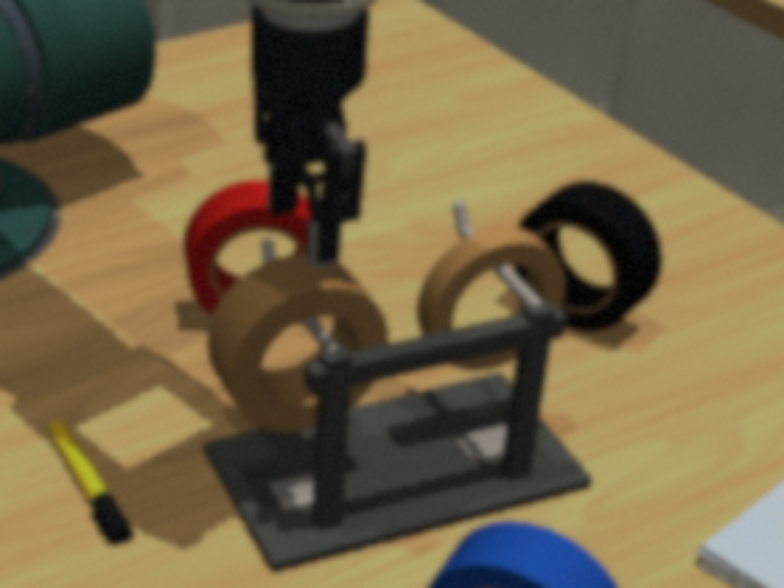

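The roll's edges, at u=274 to 365, lie centred between the jaws at 243 to 393. I'll descend the rest of the way and then close.

Request:
arm_command:
  series:
    - {"slide": [0, 0, 0.014], "rotation": [0, 0, 0], "grip": 0.066}
    - {"slide": [0, 0, 0.011], "rotation": [0, 0, 0], "grip": 0.066}
    - {"slide": [0, 0, 0.01], "rotation": [0, 0, 0], "grip": 0.066}
    - {"slide": [0, 0, 0.006], "rotation": [0, 0, 0], "grip": 0.066}
    - {"slide": [0, 0, 0.003], "rotation": [0, 0, 0], "grip": 0.066}
    - {"slide": [0, 0, 0], "rotation": [0, 0, 0], "grip": 0.066}

```text
time: 3.75
ee_pos: [0.5181, 0.1208, 0.1711]
ee_rot: [0.0, 0.997, -0.078, -0.0]
contact_force: [1.3, 0.2, 0.5]
finger_gap: 0.0663
```

Request:
arm_command:
  series:
    - {"slide": [0, 0, 0], "rotation": [0, 0, 0], "grip": 0.04}
    - {"slide": [0, 0, 0], "rotation": [0, 0, 0], "grip": 0.04}
    - {"slide": [0, 0, 0], "rotation": [0, 0, 0], "grip": 0.04}
    - {"slide": [0, 0, 0], "rotation": [0, 0, 0], "grip": 0.04}
    - {"slide": [0, 0, 0], "rotation": [0, 0, 0], "grip": 0.04}
    - {"slide": [0, 0, 0], "rotation": [0, 0, 0], "grip": 0.04}
  grip_force: 60

```text
time: 4.35
ee_pos: [0.5186, 0.1209, 0.1723]
ee_rot: [-0.0, 0.997, -0.078, 0.001]
contact_force: [0.5, -0.6, 6.2]
finger_gap: 0.0469
```

```bash
python3 - <<'E'
from plan import *
s=env.read_state(); im=env.grab_frame("wrist"); cv2.imwrite("pics/w4.png",im[:,:,::-1])
im=env.grab_frame("scene"); cv2.imwrite("pics/s4.png",cv2.resize(im[100:310,220:500,::-1],None,fx=2.8,fy=2.8))
print(s["time"],s["ee_pos"],s["contact_force"],s["moment"],s["finger_gap"])
E
```

```text
4.35 [0.51855379 0.12088752 0.17234611] [ 0.51537732 -0.55530569  6.1580096 ] [-0.03869536 -0.13124657  0.00077221] 0.04694936873271794
```

View pics/w4.png

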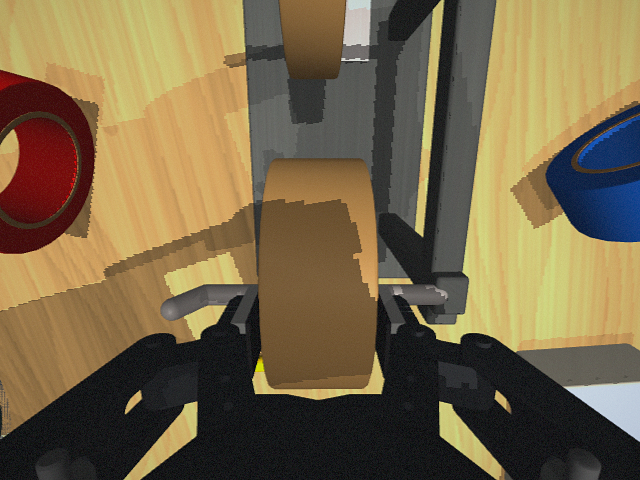

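View pics/s4.png

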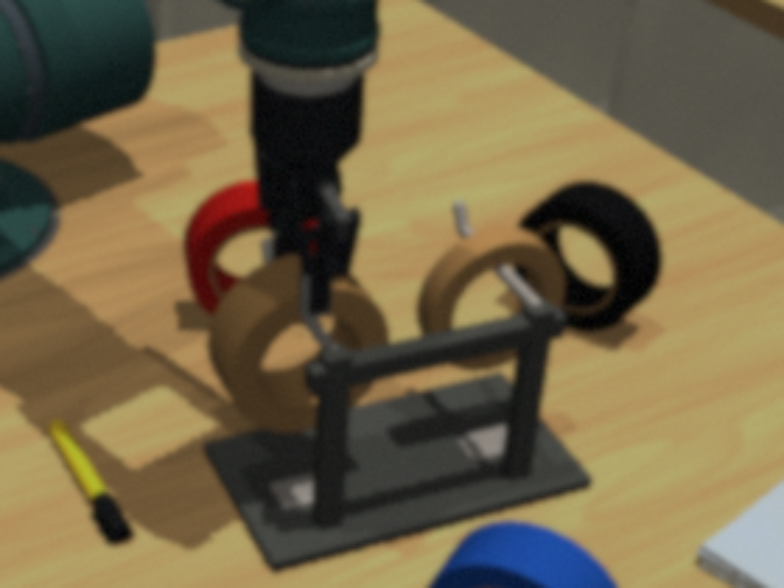

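The grip holds at 47 mm. A 6 N upward force suggests the fingertips just touch the hook. I'll lift straight up 30 mm.

Request:
arm_command:
  series:
    - {"slide": [0, 0, -0.004], "rotation": [0, 0, 0], "grip": 0.04}
    - {"slide": [0, 0, -0.006], "rotation": [0, 0, 0], "grip": 0.04}
    - {"slide": [0, 0, -0.008], "rotation": [0, 0, 0], "grip": 0.04}
    - {"slide": [0, 0, -0.008], "rotation": [0, 0, 0], "grip": 0.04}
    - {"slide": [0, 0, -0.006], "rotation": [0, 0, 0], "grip": 0.04}
    - {"slide": [0, 0, 0], "rotation": [0, 0, 0], "grip": 0.04}

```text
time: 5.05
ee_pos: [0.5185, 0.1209, 0.2047]
ee_rot: [-0.0, 0.997, -0.078, 0.001]
contact_force: [0.0, 0.1, -6.3]
finger_gap: 0.0466
```

```bash
python3 - <<'E'
from plan import *
s=env.read_state(); im=env.grab_frame("wrist"); cv2.imwrite("pics/w5.png",im[:,:,::-1])
im=env.grab_frame("scene"); cv2.imwrite("pics/s5.png",cv2.resize(im[100:310,220:500,::-1],None,fx=2.8,fy=2.8))
print(s["time"],s["ee_pos"],s["contact_force"],s["moment"],s["finger_gap"])
E
```

```text
5.05 [0.51850136 0.12092916 0.20469946] [ 0.04541557  0.10323717 -6.30658379] [0.01935155 0.01841983 0.01589243] 0.04662067488329988
```

View pics/s5.png

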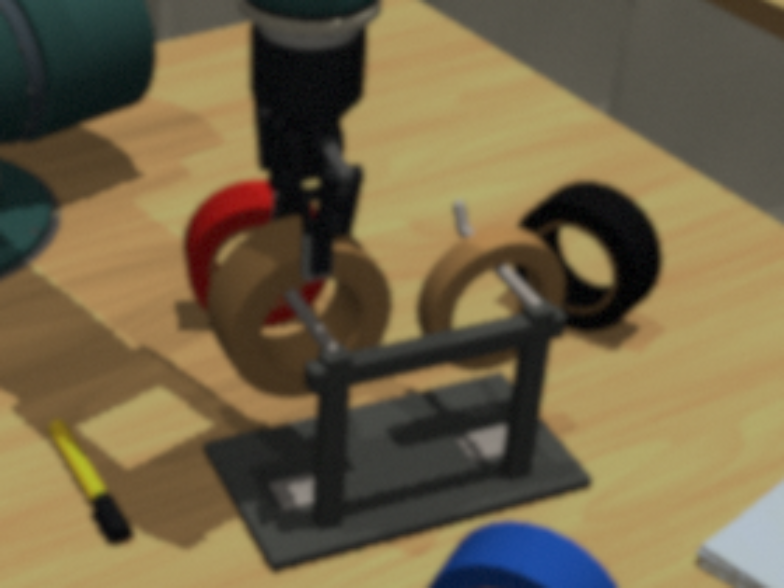

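View pics/w5.png

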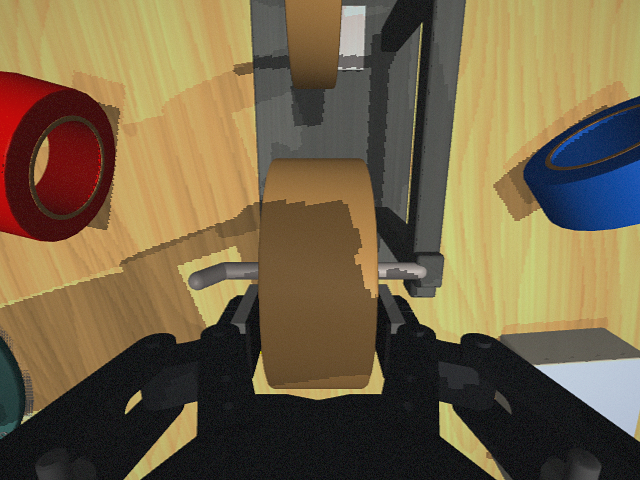

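The roll is lifted with −6.3 N of load, and the hook passes freely through its hole. Before sliding off, I'll check the red roll's clearance and plan the path.

```bash
python3 - <<'E'
from plan import *
for uv in [(257,328),(307,352),(250,345),(300,372)]:
    print(onz("top",uv,.12).round(3))
a=np.radians(12.16)
for r in (.115,.0): print("sp",np.array([.4471,-.286])+r*np.array([np.cos(a),np.sin(a)]))
E
```

```text
[0.349 0.248 0.12 ]
[0.301 0.142 0.12 ]
[0.314 0.261 0.12 ]
[0.261 0.156 0.12 ]
sp [ 0.55951977 -0.26177613]
sp [ 0.4471 -0.286 ]
```

```bash
python3 - <<'E'
from plan import *
def c4(x,y): return (20+(x+.5)/4-.5,230+(y+.5)/4-.5)
a=np.radians(12.16);t=np.array([.4471,-.286]);x=np.array([np.cos(a),np.sin(a)]);y=np.array([-x[1],x[0]])
P=onz("scene",c4(450,217),.130)[:2]; print(P,(P-t)@x,(P-t)@y)
for uv,e in [((652,338),(.07,.08)),((492,175),(-.09,.08)),((172,592),(.07,-.16))]:
    P=onz("scene",c4(*uv),.018)[:2]; print(P,(P-t)@x,(P-t)@y,e)
for uv,e in [((245,95),(-.058,-.035)),((390,45),(-.058,.035))]:
    P=onz("scene",c4(*uv),.143)[:2]; print(P,(P-t)@x,(P-t)@y,e)
E
```

```text
[ 0.50538246 -0.27134271] 0.060062228554577046 0.002051669422558326
[ 0.50657509 -0.19439979] 0.07743554569146836 0.07701702330368353 (0.07, 0.08)
[ 0.34945674 -0.225343  ] -0.08267552271983533 0.07986385732643037 (-0.09, 0.08)
[ 0.55039655 -0.42432121] 0.07184259906559823 -0.15697635607622004 (0.07, -0.16)
[ 0.39136397 -0.33069181] -0.0638994859644868 -0.031948702193138924 (-0.058, -0.035)
[ 0.38604289 -0.26321883] -0.05488850593449612 0.03513124463497823 (-0.058, 0.035)
```

Request:
arm_command:
  series:
    - {"slide": [-0.006, 0, 0], "rotation": [0, 0, 0], "grip": 0.04}
    - {"slide": [-0.012, 0, 0], "rotation": [0, 0, 0], "grip": 0.04}
    - {"slide": [-0.018, 0, 0], "rotation": [0, 0, 0], "grip": 0.04}
    - {"slide": [-0.02, 0, 0], "rotation": [0, 0, 0], "grip": 0.04}
    - {"slide": [-0.02, 0, 0], "rotation": [0, 0, 0], "grip": 0.04}
    - {"slide": [-0.018, 0, 0], "rotation": [0, 0, 0], "grip": 0.04}
    - {"slide": [-0.011, 0, 0], "rotation": [0, 0, 0], "grip": 0.04}
    - {"slide": [-0.005, 0, 0], "rotation": [0, 0, 0], "grip": 0.04}

```text
time: 5.95
ee_pos: [0.4085, 0.1382, 0.2036]
ee_rot: [-0.0, 0.997, -0.078, 0.0]
contact_force: [-0.2, 0.1, -4.7]
finger_gap: 0.0466
```

```bash
python3 - <<'E'
from plan import *
s=env.read_state()
im=env.grab_frame("scene"); cv2.imwrite("pics/s6.png",cv2.resize(im[100:310,220:500,::-1],None,fx=2.8,fy=2.8))
print(s["time"],s["ee_pos"],s["contact_force"],s["moment"],s["finger_gap"])
E
```

```text
5.95 [0.40847144 0.13823063 0.20359011] [-0.20409349  0.06672088 -4.739984  ] [-0.02805677  0.03563403  0.01337737] 0.04661183404254093
```

View pics/s6.png

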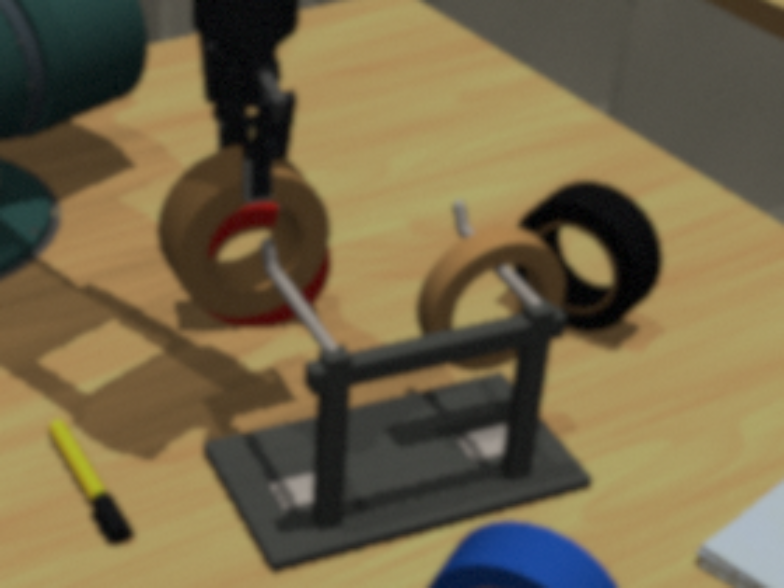

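```bash
python3 - <<'E'
from plan import *
for uv,z in [((397,185),.06),((472,187),.06),((474,131),.06),((397,129),.06)]: print("box",onz("top",uv,z).round(3))
p,R=rows([.405,.13,.28],-9,4); print()
rows([.567,-.259,.28],12.2,14,p,R)
E
```

```text
box [ 0.679 -0.059  0.06 ]
box [ 0.676 -0.232  0.06 ]
box [ 0.813 -0.243  0.06 ]
box [ 0.818 -0.061  0.06 ]
[-0.0005, 0.0022, -0.0191] [-0.0, -0.01, 0.01]
[-0.0005, 0.0022, -0.0191] [-0.0, -0.01, 0.01]
[-0.0005, 0.0022, -0.0191] [-0.0, -0.01, 0.01]
[-0.0005, 0.0022, -0.0191] [-0.0, -0.01, 0.01]

[0.0158, 0.0256, -0.0] [-0.0, 0.0, -1.51]
[0.0151, 0.026, -0.0] [-0.0, 0.0, -1.51]
[0.0144, 0.0264, -0.0] [-0.0, 0.0, -1.51]
[0.0137, 0.0268, -0.0] [-0.0, 0.0, -1.51]
[0.013, 0.0272, -0.0] [-0.0, 0.0, -1.51]
[0.0123, 0.0275, -0.0] [-0.0, 0.0, -1.51]
[0.0115, 0.0278, -0.0] [-0.0, 0.0, -1.51]
[0.0108, 0.0281, -0.0] [-0.0, 0.0, -1.51]
[0.01, 0.0284, -0.0] [-0.0, 0.0, -1.51]
[0.0093, 0.0286, -0.0] [-0.0, 0.0, -1.51]
[0.0085, 0.0289, -0.0] [-0.0, 0.0, -1.51]
[0.0078, 0.0291, -0.0] [-0.0, 0.0, -1.51]
[0.007, 0.0293, -0.0] [-0.0, 0.0, -1.51]
[0.0062, 0.0294, -0.0] [-0.0, 0.0, -1.51]
```

The box starts at x of about 0.68, so it is clear. I'll rise 100 mm, then cross.

Request:
arm_command:
  series:
    - {"slide": [0, 0.001, -0.01], "rotation": [0, 0, 0], "grip": 0.04}
    - {"slide": [0, 0.002, -0.02], "rotation": [0, 0, 0], "grip": 0.04}
    - {"slide": [0, 0.002, -0.025], "rotation": [0, 0, 0], "grip": 0.04}
    - {"slide": [0, 0.003, -0.025], "rotation": [0, 0, 0], "grip": 0.04}
    - {"slide": [0, 0.006, -0.015], "rotation": [0, 0, 0], "grip": 0.04}
    - {"slide": [0.008, 0.013, -0.005], "rotation": [0, 0, -0.75], "grip": 0.04}
    - {"slide": [0.012, 0.02, 0], "rotation": [0, 0, -1.1], "grip": 0.04}
    - {"slide": [0.015, 0.026, 0], "rotation": [0, 0, -1.5], "grip": 0.04}

```text
time: 6.8
ee_pos: [0.4343, 0.0602, 0.3039]
ee_rot: [-0.0, 0.999, -0.048, 0.0]
contact_force: [1.0, -0.9, -5.4]
finger_gap: 0.047
```

Request:
arm_command:
  series:
    - {"slide": [0.0145, 0.0265, 0], "rotation": [0, 0, -1.5], "grip": 0.04}
    - {"slide": [0.0135, 0.027, 0], "rotation": [0, 0, -1.5], "grip": 0.04}
    - {"slide": [0.013, 0.027, 0], "rotation": [0, 0, -1.5], "grip": 0.04}
    - {"slide": [0.0125, 0.0275, 0], "rotation": [0, 0, -1.5], "grip": 0.04}
    - {"slide": [0.0115, 0.028, 0], "rotation": [0, 0, -1.5], "grip": 0.04}
    - {"slide": [0.011, 0.028, 0], "rotation": [0, 0, -1.5], "grip": 0.04}
    - {"slide": [0.01, 0.0285, 0], "rotation": [0, 0, -1.5], "grip": 0.04}
    - {"slide": [0.0095, 0.0285, 0], "rotation": [0, 0, -1.5], "grip": 0.04}

```text
time: 7.6
ee_pos: [0.5284, -0.163, 0.3033]
ee_rot: [-0.0, 0.998, 0.056, -0.0]
contact_force: [0.2, 1.5, -4.0]
finger_gap: 0.0465
```

```bash
python3 - <<'E'
from plan import *
s,R,p=pose(); print(s["time"],p,s["finger_gap"],s["contact_force"])
rows([.567,-.259,.30],12.2,7)
E
```

```text
7.6 [ 0.5283701  -0.16302365  0.30330715] 0.04648890538504632 [ 0.24321774  1.48250931 -3.99211189]
[0.004, 0.0142, 0.0005] [-0.0, 0.0, -0.83]
[0.0038, 0.0143, 0.0005] [-0.0, 0.0, -0.83]
[0.0035, 0.0143, 0.0005] [-0.0, 0.0, -0.83]
[0.0033, 0.0144, 0.0005] [-0.0, 0.0, -0.83]
[0.0031, 0.0144, 0.0005] [-0.0, 0.0, -0.83]
[0.0029, 0.0145, 0.0005] [-0.0, 0.0, -0.83]
[0.0027, 0.0145, 0.0005] [-0.0, 0.0, -0.83]
```

Request:
arm_command:
  series:
    - {"slide": [0.006, 0.023, 0], "rotation": [0, 0, -1.3], "grip": 0.04}
    - {"slide": [0.005, 0.021, 0], "rotation": [0, 0, -1.3], "grip": 0.04}
    - {"slide": [0.005, 0.019, 0], "rotation": [0, 0, -1.2], "grip": 0.04}
    - {"slide": [0.003, 0.016, 0], "rotation": [0, 0, -1.0], "grip": 0.04}
    - {"slide": [0.002, 0.01, 0], "rotation": [0, 0, -0.7], "grip": 0.04}
    - {"slide": [0.001, 0.006, 0], "rotation": [0, 0, -0.3], "grip": 0.04}
    - {"slide": [0, 0, 0], "rotation": [0, 0, 0], "grip": 0.04}
    - {"slide": [0, 0, 0], "rotation": [0, 0, 0], "grip": 0.04}

```text
time: 8.4
ee_pos: [0.5639, -0.2514, 0.3035]
ee_rot: [-0.0, 0.994, 0.106, -0.0]
contact_force: [-0.3, 0.4, -5.3]
finger_gap: 0.0468
```

```bash
python3 - <<'E'
from plan import *
s=env.read_state(); im=env.grab_frame("wrist"); cv2.imwrite("pics/w7.png",im[:,:,::-1])
im=env.grab_frame("scene"); cv2.imwrite("pics/s7.png",im[:,:,::-1])
print(s["time"],s["ee_pos"],s["ee_rot"],s["contact_force"],s["moment"],s["finger_gap"])
rows([.5643,-.260,.30],12.2,1)
import pickle; pickle.dump(s,open("s7.pkl","wb"))
E
```

```text
8.4 [ 0.5639365  -0.2514124   0.30353681] [-9.39520132e-05  9.94389013e-01  1.05785065e-01 -3.31807792e-05] [-0.3089933   0.39865903 -5.31128522] [ 0.04379087  0.03511497 -0.00790437] 0.04677490024519582
[-0.0015, 0.0087, 0.0037] [0.0, -0.01, -0.03]
```

View pics/w7.png

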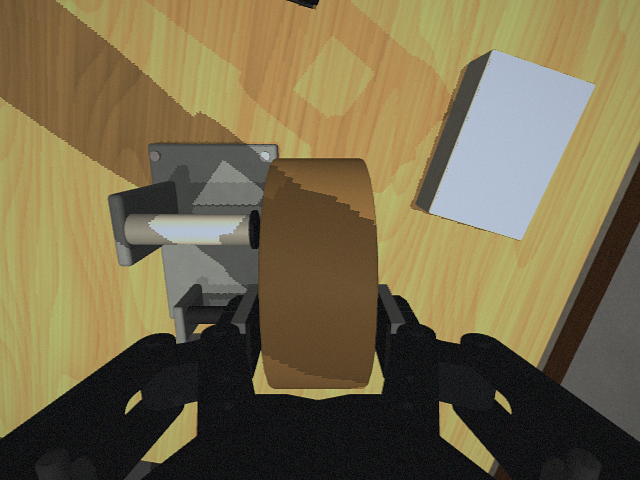

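View pics/s7.png

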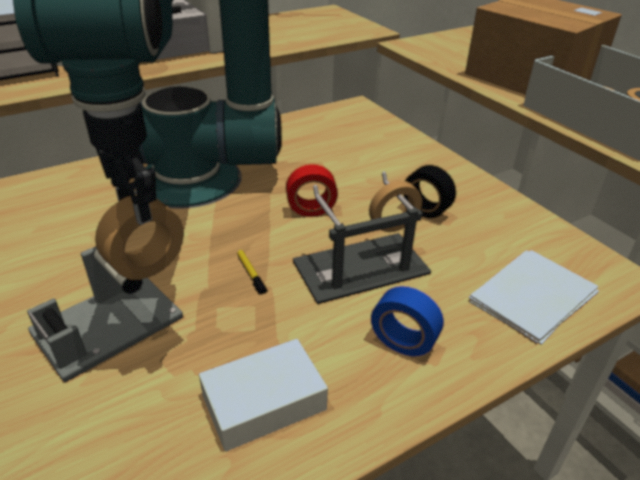

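```bash
python3 - <<'E'
from plan import *
import pickle; s=pickle.load(open("s7.pkl","rb")); q=s["ee_rot"]; R=Ro.from_quat([q[1],q[2],q[3],q[0]])
im=cv2.imread("pics/w7.png"); g=cv2.cvtColor(im,cv2.COLOR_BGR2GRAY).astype(int)
for u in (140,160,180,200,220,235): 
    c=g[195:262,u]; d=np.diff(c); print(u,195+np.argsort(d)[-2:],195+np.argsort(d)[:2])
for uv,z in [((140,229),.13),((240,229.5),.13),((256,211),.13),((254,229),.149),((175,183),.143),((130,264),.143),((110,197),.143)]:
    p=onz("wrist",uv,z,s); print(uv,p.round(4),R.inv().apply(p-s["ee_pos"]).round(4))
E
```

```text
140 [213 259] [244 243]
160 [213 246] [234 244]
180 [213 214] [243 242]
200 [215 249] [244 204]
220 [205 241] [244 234]
235 [215 214] [203 228]
(140, 229) [ 0.3977 -0.2954  0.13  ] [-0.1718  0.0081  0.1735]
(240, 229.5) [ 0.4923 -0.2756  0.13  ] [-0.0751  0.0086  0.1735]
(256, 211) [ 0.5045 -0.2544  0.13  ] [-0.0587 -0.0096  0.1735]
(254, 229) [ 0.5081 -0.2668  0.149 ] [-0.0578  0.0034  0.1545]
(175, 183) [ 0.4315 -0.2416  0.143 ] [-0.1274 -0.0375  0.1605]
(130, 264) [ 0.3969 -0.3275  0.143 ] [-0.1793  0.0393  0.1605]
(110, 197) [ 0.3753 -0.2665  0.143 ] [-0.1875 -0.0249  0.1606]
```

The wrist view puts the spindle axis at tool y +8.5 mm and its middle at tool x of about −120 mm, which agrees with the earlier fit. I'll shift and descend in front of the free end.

Request:
arm_command:
  series:
    - {"slide": [0.005, 0.004, 0.012], "rotation": [0, 0, 0], "grip": 0.04}
    - {"slide": [0.005, 0.0045, 0.02], "rotation": [0, 0, 0], "grip": 0.04}
    - {"slide": [0, 0, 0.028], "rotation": [0, 0, 0], "grip": 0.04}
    - {"slide": [0, 0, 0.028], "rotation": [0, 0, 0], "grip": 0.04}
    - {"slide": [0, 0, 0.024], "rotation": [0, 0, 0], "grip": 0.04}
    - {"slide": [0, 0, 0.016], "rotation": [0, 0, 0], "grip": 0.04}
    - {"slide": [0, 0, 0.008], "rotation": [0, 0, 0], "grip": 0.04}
    - {"slide": [0, 0, 0], "rotation": [0, 0, 0], "grip": 0.04}

```text
time: 9.3
ee_pos: [0.5755, -0.2578, 0.1666]
ee_rot: [-0.0, 0.994, 0.106, -0.0]
contact_force: [0.0, 0.8, -4.0]
finger_gap: 0.0467
```

```bash
python3 - <<'E'
from plan import *
s=env.read_state(); im=env.grab_frame("wrist"); cv2.imwrite("pics/w8.png",im[:,:,::-1])
im=env.grab_frame("scene"); cv2.imwrite("pics/s8.png",cv2.resize(im[150:390,10:290,::-1],None,fx=2.5,fy=2.5))
print(s["time"],s["ee_pos"],s["ee_rot"],s["contact_force"],s["moment"],s["finger_gap"])
rows([.447,-.285,.167],12.2,1)
E
```

```text
9.3 [ 0.57546029 -0.2577521   0.1666422 ] [-3.21089544e-04  9.94374482e-01  1.05919990e-01 -4.91216278e-04] [ 0.02990496  0.79140503 -3.99363976] [ 0.03248602 -0.00896823  0.04533295] 0.046723680224303406
[-0.1318, -0.0009, 0.0015] [0.05, -0.06, -0.04]
```

View pics/w8.png

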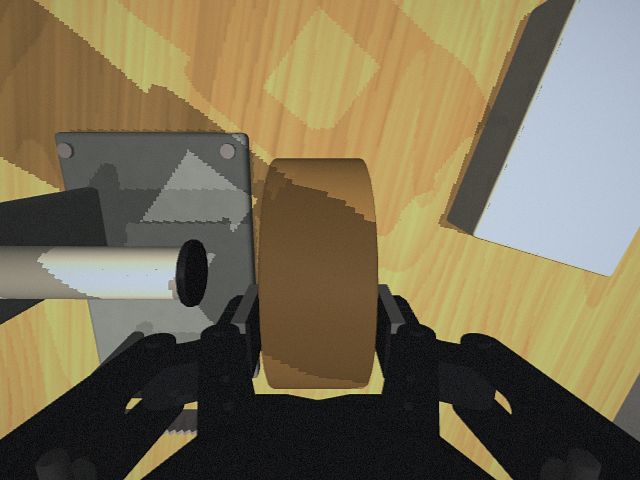

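View pics/s8.png

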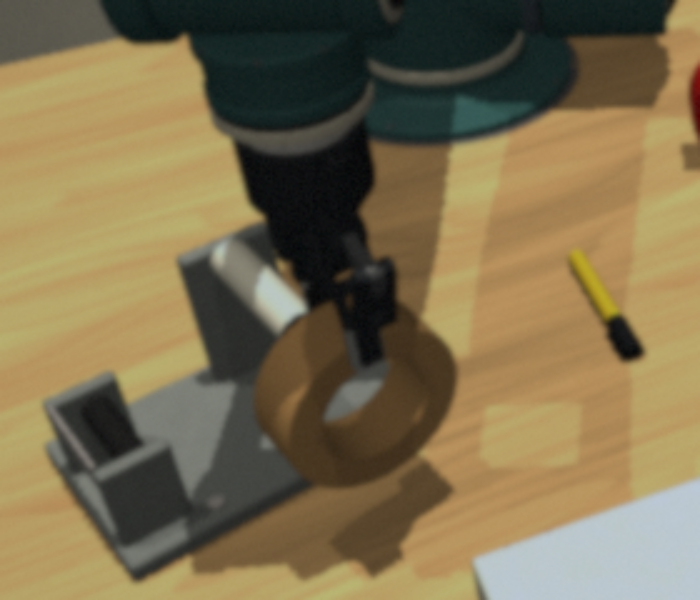

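The spindle lip at (190,272) lies clear to the left, and the roll is level with it. I'll slide on along tool −x.

Request:
arm_command:
  series:
    - {"slide": [-0.008, 0, 0], "rotation": [0, 0, 0], "grip": 0.04}
    - {"slide": [-0.012, 0, 0], "rotation": [0, 0, 0], "grip": 0.04}
    - {"slide": [-0.014, 0, 0], "rotation": [0, 0, 0], "grip": 0.04}
    - {"slide": [-0.014, 0, 0], "rotation": [0, 0, 0], "grip": 0.04}
    - {"slide": [-0.006, 0, 0], "rotation": [0, 0, 0], "grip": 0.04}
    - {"slide": [0, 0, 0], "rotation": [0, 0, 0], "grip": 0.04}

```text
time: 10.0
ee_pos: [0.5219, -0.2697, 0.1679]
ee_rot: [0.0, 0.994, 0.105, 0.0]
contact_force: [-0.1, 0.5, -4.4]
finger_gap: 0.0472
```

```bash
python3 - <<'E'
from plan import *
s=env.read_state()
im=env.grab_frame("scene"); cv2.imwrite("pics/s9.png",cv2.resize(im[150:390,10:290,::-1],None,fx=2.5,fy=2.5))
print(s["time"],s["ee_pos"],s["contact_force"],s["moment"],s["finger_gap"])
E
```

```text
10.0 [ 0.52190279 -0.26970369  0.16791473] [-0.08828956  0.51080629 -4.41859783] [-0.02314062 -0.06025108 -0.00254972] 0.04718505505309982
```

View pics/s9.png

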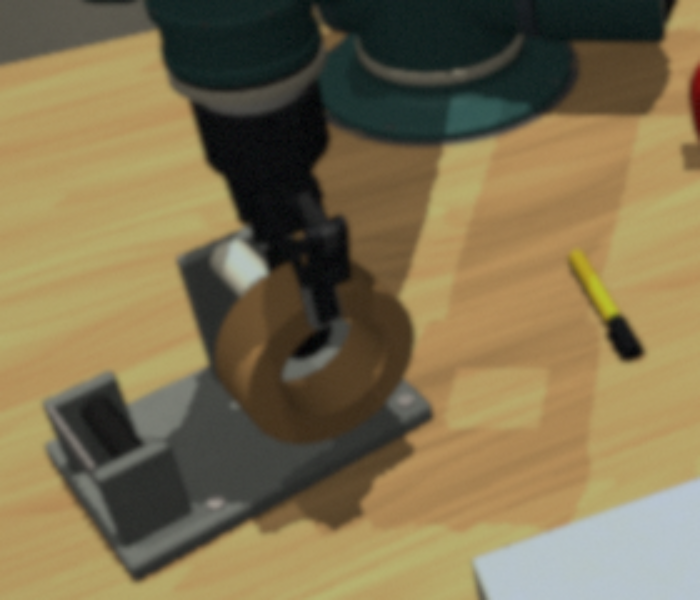

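The lip (dark disc at about (310,345)) is inside the hole and forces haven't changed. I'll go on by 77 mm.

Request:
arm_command:
  series:
    - {"slide": [-0.008, 0, 0], "rotation": [0, 0, 0], "grip": 0.04}
    - {"slide": [-0.014, 0, 0], "rotation": [0, 0, 0], "grip": 0.04}
    - {"slide": [-0.016, 0, 0], "rotation": [0, 0, 0], "grip": 0.04}
    - {"slide": [-0.016, 0, 0], "rotation": [0, 0, 0], "grip": 0.04}
    - {"slide": [-0.012, 0, 0], "rotation": [0, 0, 0], "grip": 0.04}
    - {"slide": [-0.008, 0, 0], "rotation": [0, 0, 0], "grip": 0.04}
    - {"slide": [-0.002, 0, 0], "rotation": [0, 0, 0], "grip": 0.04}
    - {"slide": [0, 0, 0], "rotation": [0, 0, 0], "grip": 0.04}

```text
time: 10.85
ee_pos: [0.4484, -0.2855, 0.1677]
ee_rot: [0.0, 0.994, 0.106, 0.0]
contact_force: [0.1, -0.1, -5.0]
finger_gap: 0.0462
```

```bash
python3 - <<'E'
from plan import *
s=env.read_state()
im=env.grab_frame("scene"); cv2.imwrite("pics/s10.png",cv2.resize(im[150:390,10:290,::-1],None,fx=2.5,fy=2.5))
im=env.grab_frame("wrist"); cv2.imwrite("pics/w10.png",im[:,:,::-1])
print(s["time"],s["ee_pos"],s["contact_force"],s["moment"],s["finger_gap"])
rows([.447,-.285,.167],12.2,1)
E
```

```text
10.85 [ 0.44837629 -0.28545076  0.16769802] [ 0.12263142 -0.12311881 -5.02084284] [ 0.0095445  -0.03513813 -0.03493196] 0.046211288733656736
[-0.0017, -0.0007, 0.0005] [0.0, -0.01, -0.04]
```

View pics/s10.png

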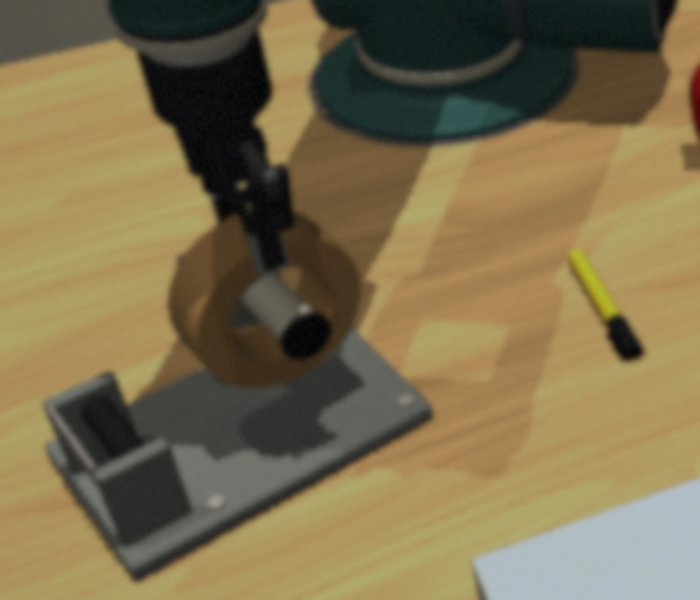

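View pics/w10.png

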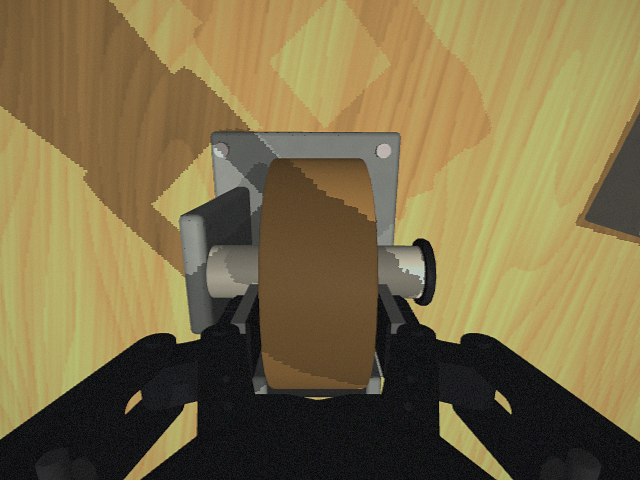

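The roll is centred between the back plate (u of about 205) and the lip (u of about 425). I'll lower about 20 mm, slowly near contact.

Request:
arm_command:
  series:
    - {"slide": [0, 0, 0.004], "rotation": [0, 0, 0], "grip": 0.04}
    - {"slide": [0, 0, 0.005], "rotation": [0, 0, 0], "grip": 0.04}
    - {"slide": [0, 0, 0.004], "rotation": [0, 0, 0], "grip": 0.04}
    - {"slide": [0, 0, 0.003], "rotation": [0, 0, 0], "grip": 0.04}
    - {"slide": [0, 0, 0.002], "rotation": [0, 0, 0], "grip": 0.04}
    - {"slide": [0, 0, 0], "rotation": [0, 0, 0], "grip": 0.04}
    - {"slide": [0, 0, 0], "rotation": [0, 0, 0], "grip": 0.04}

```text
time: 11.65
ee_pos: [0.4485, -0.2854, 0.1496]
ee_rot: [0.0, 0.994, 0.106, 0.0]
contact_force: [-0.8, 0.8, -5.2]
finger_gap: 0.047
```

Request:
arm_command:
  series:
    - {"slide": [0, 0, 0.001], "rotation": [0, 0, 0], "grip": 0.04}
    - {"slide": [0, 0, 0], "rotation": [0, 0, 0], "grip": 0.04}

```text
time: 11.85
ee_pos: [0.4485, -0.2853, 0.1485]
ee_rot: [0.0, 0.994, 0.106, 0.0]
contact_force: [-1.2, -0.2, -5.6]
finger_gap: 0.0468
```

Request:
arm_command:
  series:
    - {"slide": [0, 0, 0.001], "rotation": [0, 0, 0], "grip": 0.04}
    - {"slide": [0, 0, 0], "rotation": [0, 0, 0], "grip": 0.04}

```text
time: 12.05
ee_pos: [0.4485, -0.2853, 0.1475]
ee_rot: [0.0, 0.994, 0.106, 0.0]
contact_force: [-0.4, 0.3, -5.0]
finger_gap: 0.0469
```

Request:
arm_command:
  series:
    - {"slide": [0, 0, 0.001], "rotation": [0, 0, 0], "grip": 0.04}
    - {"slide": [0, 0, 0], "rotation": [0, 0, 0], "grip": 0.04}

```text
time: 12.25
ee_pos: [0.4486, -0.2854, 0.1473]
ee_rot: [0.0, 0.994, 0.106, 0.0]
contact_force: [-3.2, 2.6, 4.5]
finger_gap: 0.0466
```

Request:
arm_command:
  series:
    - {"slide": [0, 0, 0.001], "rotation": [0, 0, 0], "grip": 0.04}
    - {"slide": [0, 0, 0], "rotation": [0, 0, 0], "grip": 0.04}

```text
time: 12.45
ee_pos: [0.4486, -0.2854, 0.1473]
ee_rot: [0.0, 0.994, 0.106, 0.0]
contact_force: [-7.9, 4.8, 14.9]
finger_gap: 0.0466
```

Contact shows at 0.1473 (+15 N). I'll ease off 1 mm and open the fingers gently.

Request:
arm_command:
  series:
    - {"slide": [0, 0, -0.001], "rotation": [0, 0, 0], "grip": 0.04}
    - {"slide": [0, 0, 0], "rotation": [0, 0, 0], "grip": 0.052}
    - {"slide": [0, 0, 0], "rotation": [0, 0, 0], "grip": 0.056}
    - {"slide": [0, 0, 0], "rotation": [0, 0, 0], "grip": 0.06}
    - {"slide": [0, 0, 0], "rotation": [0, 0, 0], "grip": 0.064}
    - {"slide": [0, 0, 0], "rotation": [0, 0, 0], "grip": 0.066}
    - {"slide": [0, 0, 0], "rotation": [0, 0, 0], "grip": 0.066}
  grip_force: 20

```text
time: 13.15
ee_pos: [0.4485, -0.2853, 0.1465]
ee_rot: [0.0, 0.994, 0.106, -0.0]
contact_force: [0.4, 0.3, -0.0]
finger_gap: 0.0657
```

```bash
python3 - <<'E'
from plan import *
s=env.read_state()
im=env.grab_frame("scene"); cv2.imwrite("pics/s11.png",cv2.resize(im[150:390,10:290,::-1],None,fx=2.5,fy=2.5))
im=env.grab_frame("wrist"); cv2.imwrite("pics/w11.png",im[:,:,::-1])
print(s["time"],s["ee_pos"],s["contact_force"],s["moment"],s["finger_gap"])
E
```

```text
13.15 [ 0.44852617 -0.28530807  0.14647137] [ 0.44530778  0.29613026 -0.0005549 ] [ 0.00295332  0.03216947 -0.00180518] 0.06572761748168938
```

View pics/s11.png

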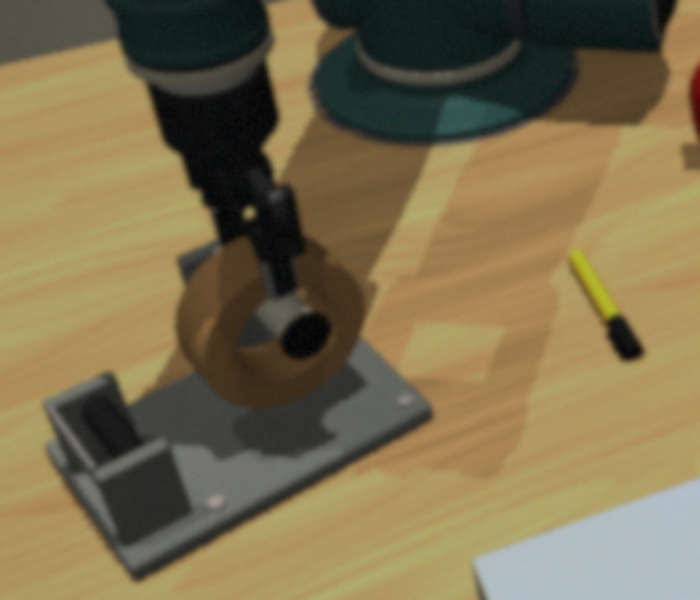

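View pics/w11.png

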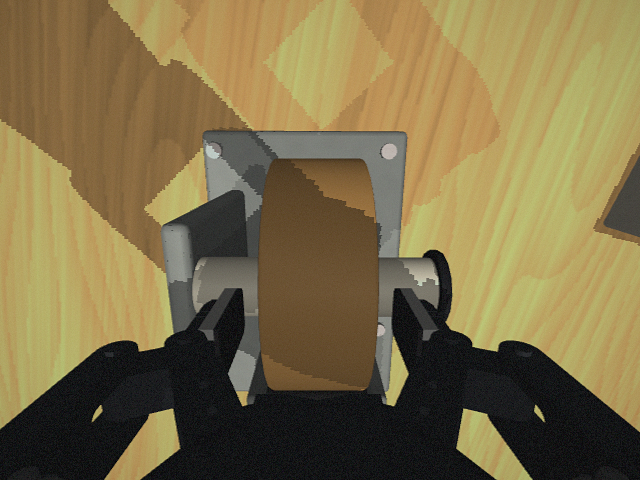

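The roll hangs on the spindle with the fingers clear on both sides and the force at zero. I'll back straight up.

Request:
arm_command:
  series:
    - {"slide": [0, 0, -0.006], "rotation": [0, 0, 0], "grip": 0.066}
    - {"slide": [0, 0, -0.012], "rotation": [0, 0, 0], "grip": 0.066}
    - {"slide": [0, 0, -0.02], "rotation": [0, 0, 0], "grip": 0.066}
    - {"slide": [0, 0, -0.025], "rotation": [0, 0, 0], "grip": 0.066}
    - {"slide": [0, 0, -0.03], "rotation": [0, 0, 0], "grip": 0.066}
    - {"slide": [0, 0, -0.03], "rotation": [0, 0, 0], "grip": 0.066}
    - {"slide": [0, 0, -0.025], "rotation": [0, 0, 0], "grip": 0.066}
    - {"slide": [0, 0, -0.01], "rotation": [0, 0, 0], "grip": 0.066}

```text
time: 14.05
ee_pos: [0.4488, -0.2855, 0.3082]
ee_rot: [0.001, 0.994, 0.106, 0.002]
contact_force: [-0.5, 0.0, 0.9]
finger_gap: 0.066
```

Request:
arm_command:
  series:
    - {"slide": [0, 0, 0], "rotation": [0, 0, 0], "grip": 0.066}
    - {"slide": [0, 0, 0], "rotation": [0, 0, 0], "grip": 0.066}
    - {"slide": [0, 0, 0], "rotation": [0, 0, 0], "grip": 0.066}
    - {"slide": [0, 0, 0], "rotation": [0, 0, 0], "grip": 0.066}

```text
time: 14.45
ee_pos: [0.4483, -0.2852, 0.3034]
ee_rot: [-0.001, 0.994, 0.106, -0.001]
contact_force: [0.2, -0.3, -0.2]
finger_gap: 0.0657
```

```bash
python3 - <<'E'
from plan import *
s=env.read_state()
im=env.grab_frame("scene"); cv2.imwrite("pics/s12.png",im[:,:,::-1])
im=env.grab_frame("wrist"); cv2.imwrite("pics/w12.png",im[:,:,::-1])
print(s["time"],s["ee_pos"],s["contact_force"])
E
```

```text
14.45 [ 0.44833284 -0.28518415  0.30339476] [ 0.20784901 -0.31200829 -0.23889443]
```

View pics/s12.png

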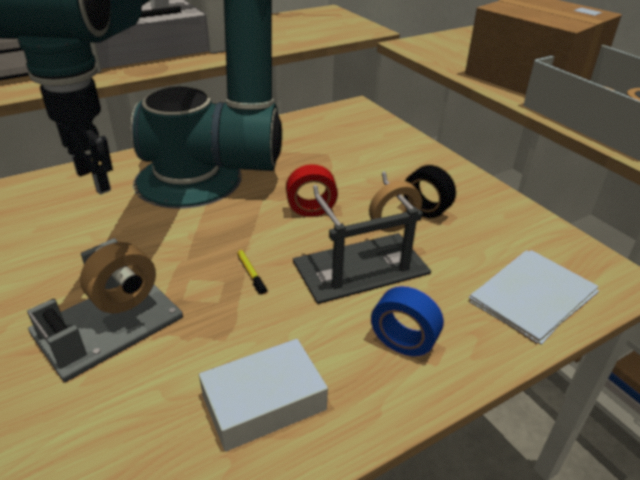

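View pics/w12.png

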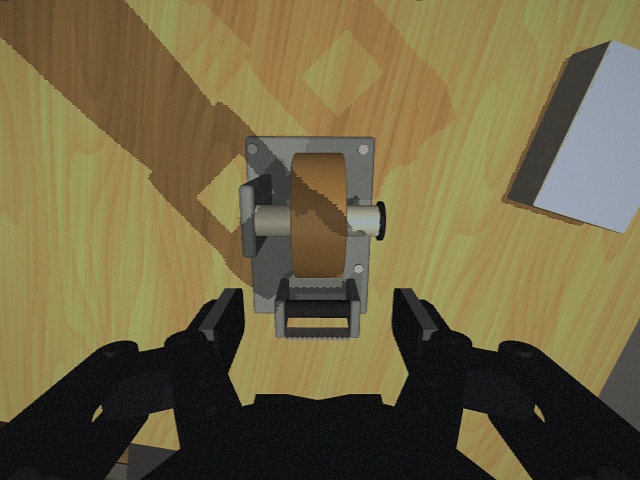

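The roll (u=291 to 347) hangs between the plate (about 255) and the lip (about 377). The narrow roll, box and marker are where they were. I'll hand the job in.

```bash
python3 -c "
from cell import env
print(env.close_job())"
```

```text
the job is handed in; nothing more can be done
None
```

The wide roll is now hanging on the dispenser's spindle, and I handed the job in at about 14.6 s of the 46 s allowed. I gripped it across its width at the top of the rim, lifted it about 32 mm off the hook, carried it over and slid it onto the spindle. I then lowered it until it rested and let go.

**Last checks:**
- **Placement:** the wrist picture shows the roll's whole width between the back plate and the lip, with clear space on both sides.
- **Robot clear:** the gripper is about 160 mm above where it released the roll, with the measured force near zero.
- **Other items:** by eye, the narrow roll, gift box and marker are where they started in the scene picture.

**What disagreed:** my first rack fit was off by up to 12 mm because the base isn't centred on the rack's origin, so I used the hooks instead. One move call was refused for a missing field and resent.

**Forces:** the highest contact reading I saw was about 17 N, when the roll settled on the spindle. The fingertips also seemed to touch the hook lightly (about 6 N) when they closed on the roll.

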